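Load a platen roller into its ramp stand

TASK

Push the label printer's rubber roller up the little ramp of the stand with your fingertips, slowly and with the fingers always behind it so that it never rolls away or back, until it drops into its seat against the stop at the top. Then push the black tab at the side of the stand inward as far as it goes, so that its bolt slides across behind the roller. Do not lift or carry the roller, keep it on the stand, and leave the other things on the bench where they are.

Things in the scene. Friction and masses are not known exactly. Their poses are not given: they have to be found in the camera images.
- stand: Fixed grey and aluminium roller stand, 281 mm long (x -170 to 111), 130 wide. Origin on the bench under the ramp's middle; x uphill, y across towards the tab's side, z up. Running surface 114 mm wide between 8 mm thick guides: level bed z = 12 mm, x -170 (open end) to -60; 10 degree ramp to x = 60, z = 33. Guide tops: z = 36 on the bed, 24 mm above the ramp, z = 54 at the seat.
- seat (a point): Middle of the floor of the seat, a trough across the top of the ramp: 27 mm above the bench, 79.5 mm uphill of the stand's origin. It begins with a 6 mm step down at the ramp's top end (x = 60 mm) and ends at the stop's upright face (x = 99 mm; stop 12 mm thick, top at z = 58). A roller that is home has its centre at stand x = 75 to 79, z = 47 mm.
- roller: Black rubber roller, 40 mm diameter, 90 mm long, with 10 mm steel shaft ends sticking out 10 mm each end, about 0.3 kg. Origin at its centre, y along its axis; x and z turn as it rolls. It starts across the level bed, its centre 35 to 55 mm before the foot of the ramp, at z = 32 mm. Let go on the ramp it rolls back down; in the seat it stays.
- keeper_tab (a point): Middle of the outer face (to push on) of the black tab: an upright plate 26 mm wide along the stand's x, 8 thick, 38 high, centred 47 mm above the bench at stand x = 47 mm. This face is at stand y = 127 mm when fully out, 87 when fully in. Its 8 mm bolt runs through a bearing (30 x 12 mm, top z = 60) on the outside of the guide, y = 65 to 77.
- keeper (a joint): Travel of the tab and bolt in m: 0 fully out, 0.040 fully in (towards the stand's -y). It starts 0 to 10 mm in, with the bolt clear of the lane, slides against about 2 N of friction and stays where left. Fully in, the bolt reaches 30 mm into the lane behind the seated roller, at stand x = 47, z = 47 mm.
- label_core: Cardboard tube standing upright, 76 mm diameter, 100 mm high, beyond the stop; origin under it. Leave alone.
- tape_roll: Roll of paper tape lying flat, 100 mm diameter, 48 mm high; origin under it. Leave alone.
- screwdriver: Screwdriver lying beside the stand, on the side away from the tab. Leave alone.
- battery: Black battery pack, 50 x 70 x 20 mm, lying beside the bed of the stand on the tab's side; origin under it. Leave alone.
- scanner: Black hand-held terminal lying on the bench, 150 x 72 x 32 mm; origin under it. Leave alone.
- cleaner: Spray can standing on the bench, 56 mm diameter, 190 mm high; origin under it. Leave alone.
- spare_shaft: Bare steel shaft lying on the bench, 12 mm diameter, 160 mm long. Leave alone.
Mind the look-alikes: they are no part of the job. What is meant by the roller is not blue or green, and is the larger of those in its own colour.

How it is judged:
On the way, in this order (a step that is already met when the one before it is completed fails the run):
1. the roller lies in its seat against the stop (x of roller in the frame of stand between 0.071 and 0.083 m and z of roller in the frame of stand between 0.042 and 0.051 m and angle between the y axis of roller and the y axis of stand, either way round below 0.12 rad and y of roller in the frame of stand between -0.012 and 0.012 m and linear speed of roller below 0.03 m/s and value of joint keeper below 0.025 m), for 0.2 s.
2. the tab is pushed in, the bolt closed behind the roller (value of joint keeper above 0.036 m), for 0.2 s.
At the end, for the whole second after the job is handed in: The roller lies at rest in the seat, within 8 mm of the stop and down on the trough floor, square to the stand within 0.12 rad, and the tab is at least 36 of its 40 mm in (x of roller in the frame of stand between 0.071 and 0.083 m and z of roller in the frame of stand between 0.042 and 0.051 m and angle between the y axis of roller and the y axis of stand, either way round below 0.12 rad and y of roller in the frame of stand between -0.012 and 0.012 m and linear speed of roller below 0.02 m/s and value of joint keeper above 0.036 m); the robot touches nothing.
It fails at once if the roller runs free on the ramp (faster than 0.18 m/s with no finger touching it) (x of roller in the frame of stand between -0.04 and 0.045 m and linear speed of roller above 0.18 m/s and contact force between each of the arm, the fingers and roller below 0.02 N).
It fails at once if the roller rolls off the stand, at its rear end or side (x of roller in the frame of stand below -0.165 m or x of roller in the frame of stand above 0.11 m or y of roller in the frame of stand below -0.03 m or y of roller in the frame of stand above 0.03 m).
It fails at once if the roller is lifted off the running surface (z of roller in the frame of stand above 0.068 m or (x of roller in the frame of stand below -0.06 m and z of roller in the frame of stand above 0.047 m) or (x of roller in the frame of stand below 0 m and z of roller in the frame of stand above 0.058 m)).
It fails at once if another thing on the bench is moved more than 30 mm (distance of any of label_core, tape_roll, screwdriver, battery, scanner, cleaner, spare_shaft from where it was at the start of the episode above 0.03 m).
It also fails if it takes over 54 s, if anything falls off the work surface, if the arm or the gripper's body presses on something with over 40 N, if the wrist force passes 120 N, or if a joint passes its speed limit or range.

ROBOT

A 7-joint arm with a two-finger parallel gripper is mounted at the origin on the work surface. World frame = base frame: x ahead of the robot, y to its left, z up, the work surface at z = 0. Lengths are in m, angles in rad, forces in N, time in s.
With the tool pointing down it reaches from about 0.4 to 0.85 m from the base axis. Payload 4.5 kg.
Tool frame: the origin (TCP) lies between the finger pads; the fingertips stand 11 mm ahead of it and the grasp point (between the pads) lies 8 mm behind it (r.tip_reach is the distance from the TCP to the fingertips, in m); x points along the fingers, y is the direction in which the jaws open and shut, and the axes are right-handed (so a half turn about x gives the same grasp; the last joint's range is limited). The gripper opens to 88 mm and grips with 3 to 60 N. Pads are 18 mm wide; open, the fingers measure 123 mm over their backs; the gripper's body (75 mm by 187 mm) begins 45 mm behind the grasp point.
Start: joints at [1.262, 0.689, -0.195, 1.565, 0.157, 0.902, -0.215], TCP at [0.21, -0.589, 0.25] pointing down, gripper open.
Joint ranges: [-3.01, 3.01], [-0.46, 2.08], [-1.47, 1.51], [0.13, 2.56], [-1, 4.14], [0.04, 2.09], [-2.66, 2.66]. Speed limits (rad/s): [2.57, 2.57, 3.14, 3.14, 3.14, 3.14, 3.14].

INTERFACE

Orientations are given as a unit quaternion [x, y, z, w].
In Python, from plant import r gives the robot as it stands.
- The arm moves only by the tool drive_tool, never from a script. Its argument "deltas" is a list of rows, each a list of 3 entries, a list of its own where there are three numbers: the turn, a rotation vector about the tool's x, y, z in degrees, then the shift along the tool's x, y, z in cm, then the finger opening in cm, from 0 to 8.81. A call has 1 to 12 rows; each row shifts and turns the commanded pose from where the row before left it, along the tool's axes as they then stand; what a row does not reach is not made up. A row lasts 1/12 s, in which the tool goes at most 41.7 mm and 7.16 degrees, less where a joint would pass 70% of its speed; a pose out of reach is approached as far as the arm can. A call is refused whole if a number of a shift passes 4.17 or a number of a turn 7.16, either way. A call with a gripper value outside its range is refused whole. The fingers move at their own pace and stop on an object; "force" is the grip in N (left out, the last holds). Time passes only in rows, so rows that do not move let the fingers close. It gives the time, the measured TCP pose, the force and the opening at its end, in the units of the state.
- r.get_state(): the state, without advancing time (a new reading comes with each control period).
- r.snapshot(name): name is "side" or "top"; returns a dict with "color" (384x512x3 uint8, red, green, blue), "fov_y" (degrees; the focal length in pixels is half the picture's height over the tangent of half this angle, whatever the lens; pixels are square), "cx", "cy" (the principal point, pixels), "k1" (the pictures are not rectified: a ray, as slopes to the right and down, at radius r is drawn at 1 + k1 r^2 times it, then the intrinsics apply), "extrinsics" (4x4, takes a point from world to camera coordinates). Camera axes: x right, y up, looking along -z (the intrinsics and any distortion apply to the point x, -y, -z); pixel columns grow to the right and rows downward; lengths in m; the calibration is good to about 2 mm. A picture is of the moment at which its call begins. There is no depth.
- r.finish_job(): hands the job in, once; it reports no verdict.
The state is a dict: "clock": time; "q": joint angles; "qd": joint speeds; "joint_torque": joint torques, N m; "tool_pos": TCP position; "eef_rot": TCP orientation; "contact_force": force on the tool from outside, world axes, zero at the start; "moment": the same for the moment, N m; "opening": opening from 0.0 (shut) to 1.0 (fully open).
Only numpy, scipy, OpenCV 4.12 (cv2) and the standard library are available. Lean on these libraries where they do the work, as an engineer would, in place of code of your own. Each camera call takes 0.05 s, during which the arm holds its last target. There are 200 camera calls.

## Working session

There is one attempt and no reset: what is moved stays moved. The work goes in short steps, Python scripts to look and compute and a tool call to move; the robot and the scene stay as the last step left them, time stands still between calls to the robot, and variables do not carry over. Pictures are saved under pics/ and viewed, about 8 in all and at most 12, crops included, and the job is handed in when it is done.

Besides the shell and the picture viewer there is one more tool, called after "Emit:" in YAML: its name, and indented under it one key for each argument. drive_tool: Moves the arm, as the interface text tells. Its arguments: {"type":"object","properties":{"deltas":{"type":"array","items":{"type":"array"}},"force":{"type":"number"}},"required":["deltas"]}

```bash
mkdir -p pics; cat > h.py <<'E'
import numpy as np, cv2
from scipy.spatial.transform import Rotation as R
from plant import r
def snap(n,f=None):
    s=r.snapshot(n)
    if f: cv2.imwrite('pics/'+f,s['color'][:,:,::-1])
    return s
def par(s):
    f=s['color'].shape[0]/2/np.tan(np.radians(s['fov_y'])/2); return f,s['cx'],s['cy'],s['k1'],np.array(s['extrinsics'])
def proj(s,P):
    f,cx,cy,k,E=par(s); c=np.atleast_2d(P)@E[:3,:3].T+E[:3,3]
    a=np.c_[c[:,0],-c[:,1]]/-c[:,2:]; a=a*(1+k*(a**2).sum(1,keepdims=True)); return a*f+[cx,cy]
def ray(s,uv):
    f,cx,cy,k,E=par(s); d=(np.atleast_2d(uv)-[cx,cy])/f; a=d.copy()
    for _ in range(20): a=d/(1+k*(a**2).sum(1,keepdims=True))
    w=np.c_[a[:,0],-a[:,1],-np.ones(len(a))]@E[:3,:3]
    return -E[:3,:3].T@E[:3,3],w
def onz(s,uv,z):
    o,w=ray(s,uv); return o+w*((z-o[2])/w[:,2])[:,None]
E
python3 - <<'E'
from h import *
import json
for n in('top','side'):
    s=snap(n,n+'0.png'); print(n,s['fov_y'],s['cx'],s['cy'],s['k1'],np.round(s['extrinsics'],3).tolist())
    big=cv2.resize(s['color'][:,:,::-1],(800,600),interpolation=cv2.INTER_CUBIC); cv2.imwrite('pics/%s0b.png'%n,big)
print(r.get_state())
E
```

```text
top 47.832157384024754 252.56487717406986 198.9551218010946 -0.01121964397810836 [[0.014, -1.0, 0.012, -0.036], [0.991, 0.015, 0.133, -0.569], [-0.133, 0.01, 0.991, -1.331], [0.0, 0.0, 0.0, 1.0]]
side 49.49486183802374 253.20633657131344 192.96771621218025 -0.14820031270259232 [[0.981, -0.192, 0.018, -0.555], [0.117, 0.67, 0.733, -0.118], [-0.153, -0.717, 0.68, -1.048], [0.0, 0.0, 0.0, 1.0]]
{'clock': 0.1, 'q': array([ 1.26176025,  0.68991108, -0.19451434,  1.56621293,  0.15728966,
        0.9025208 , -0.2151024 ]), 'qd': array([ 0.00149492, -0.00193302, -0.00033749, -0.0014868 , -0.00133265,
        0.00071575, -0.00156275]), 'joint_torque': array([-3.54800155e-03, -5.28503287e+01, -1.27223242e+00, -1.53838527e+01,
       -5.26853849e-02,  1.89129089e-03,  4.07699440e-05]), 'tool_pos': array([ 0.2098751 , -0.58812927,  0.24899046]), 'eef_rot': array([-0.69659842, -0.12120961,  0.69688055, -0.12006816]), 'contact_force': array([ 0.08842954, -0.28320893,  0.02445439]), 'moment': array([ 0.00426291, -0.0232599 , -0.05898323]), 'opening': 0.9979355801609221}
```

View pics/top0b.png

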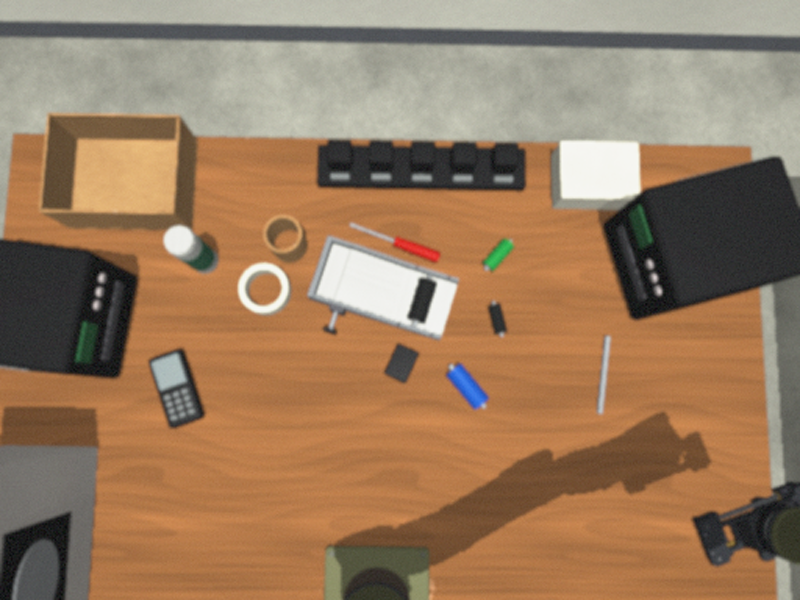

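View pics/side0b.png

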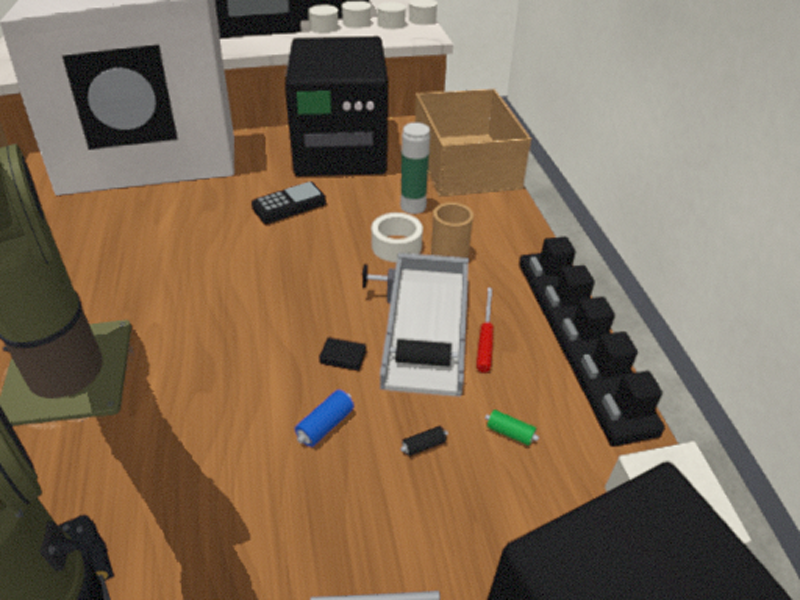

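The top picture shows the stand at about (383,287) of the 800x600 view, uphill to the left. The black roller is at (423,300) and the tab at (332,328). The smaller black look-alike is at (498,318), off the stand. Next I'll enlarge the stand in both views.

```bash
python3 - <<'E'
import cv2,numpy as np
a=cv2.imread('pics/top0.png')[145:225,190:300]; b=cv2.imread('pics/side0.png')[155:260,225:310]
cv2.imwrite('pics/topc.png',cv2.resize(a,None,fx=7,fy=7,interpolation=cv2.INTER_CUBIC))
cv2.imwrite('pics/sidec.png',cv2.resize(b,None,fx=5.7,fy=5.7,interpolation=cv2.INTER_CUBIC))
E
```

```text
(no output)
```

View pics/topc.png

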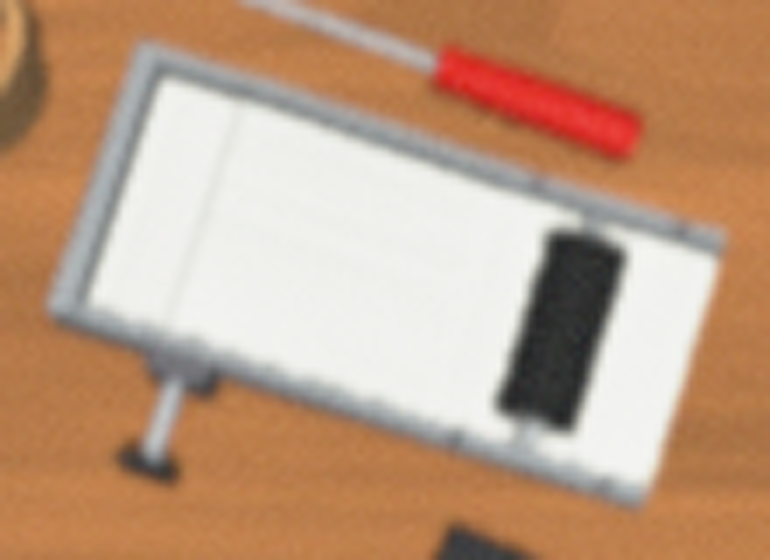

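View pics/sidec.png

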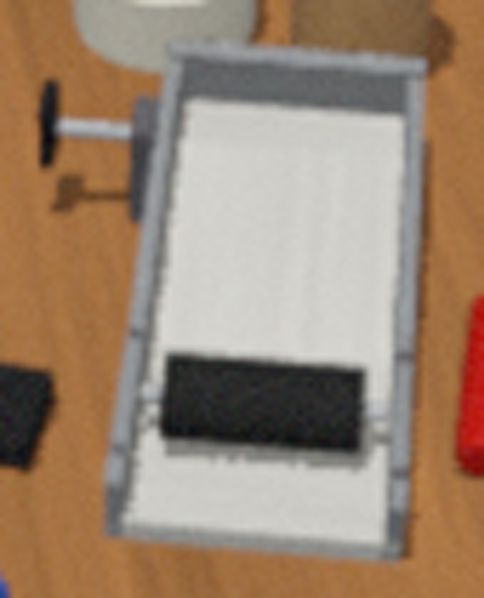

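```bash
cat > m.py <<'E'
from h import *
from scipy.optimize import least_squares
t=snap('top'); s=snap('side')
T=lambda u,v:((u+.5)/7-.5+190,(v+.5)/7-.5+145)
S=lambda u,v:((u+.5)/5.7-.5+225,(v+.5)/5.7-.5+155)
L=[(t,T(145,45),(111,-65,58)),(t,T(52,314),(111,65,58)),(t,T(720,256),(-170,-57,12)),(t,T(650,482),(-170,57,12)),
(t,T(240,106),(60,-57,33)),(t,T(168,330),(60,50,33)),
(s,S(170,42),(111,65,58)),(s,S(425,62),(111,-65,58)),(s,S(187,103),(99,57,27)),(s,S(404,116),(99,-57,27)),(s,S(130,535),(-170,57,12)),(s,S(385,547),(-170,-57,12))]
def W(p,q): 
    c,d=np.cos(p[2]),np.sin(p[2]); q=np.atleast_2d(q); return np.c_[p[0]+c*q[:,0]-d*q[:,1],p[1]+d*q[:,0]+c*q[:,1],q[:,2]]
def res(p): return np.concatenate([proj(a,W(p,np.array(q)/1e3))[0]-uv for a,uv,q in L])
o=least_squares(res,[.6,0,1.3],loss='soft_l1'); p=o.x
if __name__=='__main__':
    print(p,np.degrees(p[2])); print(np.round(res(p).reshape(-1,2),1))
    inv=lambda P:(np.array(P)[:,:2]-p[:2])@np.array([[np.cos(p[2]),-np.sin(p[2])],[np.sin(p[2]),np.cos(p[2])]])
    # roller: dark blob in top view
    for n,a,(x0,y0,x1,y1) in(('top',t,(255,170,290,210)),('side',s,(248,210,296,240))):
        g=a['color'].max(2); m=np.zeros_like(g); m[y0:y1,x0:x1]=(g[y0:y1,x0:x1]<110)*255
        cs=max(cv2.findContours(m,0,1)[0],key=cv2.contourArea); rc=cv2.minAreaRect(cs); b=cv2.boxPoints(rc)
        print(n,rc); print(inv(onz(a,[rc[0]],.037))*1e3, (inv(onz(a,b,.032))*1e3).round(0).tolist())
    # tab
    for uv in [T(120,455),T(178,478),T(124,447),T(180,465)]: print('tab',(inv(onz(t,uv,.066))*1e3).round(1))
    print('seat',W(p,[.0795,0,.027]),'tab',W(p,[.047,.127,.047]),'start x roller -.105:',W(p,[-.105,0,.032]))
    np.save('p.npy',p)
E
python3 m.py
```

```text
[0.6262665  0.02032322 1.28836872] 73.81809021673094
[[-0.3 -0.7]
 [ 0.3 -0.3]
 [ 0.6 -0.2]
 [ 0.7  1. ]
 [ 1.2 -0.7]
 [ 1.4 -1.2]
 [-0.5 -0.7]
 [-0.3 -1. ]
 [-1.4 -0.4]
 [-0.4  0.2]
 [-0.7 -1.9]
 [ 0.6 -0.4]]
top ((269.8330383300781, 191.4057159423828), (10.73138427734375, 27.493974685668945), 16.927513122558594)
[[-107.65958143    2.03148921]] [[-91.0, 45.0], [-91.0, -43.0], [-125.0, -43.0], [-125.0, 45.0]]
side ((270.74365234375, 225.58883666992188), (35.6235237121582, 15.318115234375), 4.085616588592529)
[[-116.45114689    1.81140939]] [[-138.0, 46.0], [-85.0, 48.0], [-85.0, -44.0], [-137.0, -43.0]]
tab [[ 62.4 118.1]]
tab [[ 34.9 120.3]]
tab [[ 61.8 114.2]]
tab [[ 35.8 114.6]]
seat [[0.64842218 0.09667357 0.027     ]] tab [[0.51739635 0.10085452 0.047     ]] start x roller -.105: [[ 0.59700427 -0.08051686  0.032     ]]
```

```bash
cat > go.py <<'E'
from h import *
p=np.load('p.npy')
def plan(x,y,z,dbl=0,pr=1):
    "rot (deg) & shift (cm) in tool axes from measured pose to stand-frame TCP x,y (mm), world z(mm), tool x down, tool y || stand y"
    st=r.get_state(); A=R.from_quat(st['eef_rot']).as_matrix(); c,d=np.cos(p[2]),np.sin(p[2])
    sx=np.array([c,d,0]); sy=np.array([-d,c,0]); X=np.array([0,0,-1.])
    best=None
    for sg in(1,-1):
        Y=sy*sg; B=np.c_[X,Y,np.cross(X,Y)]; rv=np.degrees(R.from_matrix(A.T@B).as_rotvec())
        if best is None or np.linalg.norm(rv)<np.linalg.norm(best[0]): best=(rv,B,sg)
    rv,B,sg=best
    tgt=np.r_[p[:2]+sx[:2]*x/1e3+sy[:2]*y/1e3,z/1e3]; e=tgt-st['tool_pos']
    q=(st['tool_pos'][:2]-p[:2])@np.c_[sx[:2],sy[:2]]*1e3
    print('t',round(st['clock'],2),'stand xy',q.round(1),'z',(st['tool_pos'][2]*1e3).round(1),'rot',rv.round(2),'sg',sg,'shift now',(A.T@e*100).round(2),'after turn',(B.T@e*100).round(2),'F',st['contact_force'].round(2),'op',round(st['opening'],3))
E
python3 -c "
from go import *
plan(-150,0,250);plan(-150,0,33)
print(r.tip_reach, R.from_quat(r.get_state()['eef_rot']).as_matrix().round(2))"
```

```text
t 0.2 stand xy [-700.6  230.2] z 249.2 rot [-5.417e+01 -3.000e-02  5.000e-02] sg -1 shift now [-5.000e-02 -3.117e+01 -5.089e+01] after turn [ -0.08  23.02 -55.06] F [-0.02 -0.33  0.14] op 1.001
t 0.2 stand xy [-700.6  230.2] z 249.2 rot [-5.417e+01 -3.000e-02  5.000e-02] sg -1 shift now [ 21.65 -31.15 -50.89] after turn [ 21.62  23.02 -55.06] F [-0.02 -0.33  0.14] op 1.001
0.011 [[-0.    0.34 -0.94]
 [ 0.   -0.94 -0.34]
 [-1.   -0.    0.  ]]
```

Emit:
drive_tool:
  deltas:
    - [[-6.8,0,0],[0,0,0],4]
    - [[-6.8,0,0],[0,0,0],4]
    - [[-6.8,0,0],[0,0,0],4]
    - [[-6.8,0,0],[0,0,0],4]
    - [[-6.8,0,0],[0,0,0],4]
    - [[-6.8,0,0],[0,0,0],4]
    - [[-6.8,0,0],[0,0,0],4]
    - [[-6.6,0,0],[0,0,0],4]
    - [[0,0,0],[0,1.4,-3.4],4]
    - [[0,0,0],[0,1.4,-3.4],4]
    - [[0,0,0],[0,1.4,-3.4],4]
    - [[0,0,0],[0,1.4,-3.4],4]

```text
clock: 1.2
tool_pos: [0.3022, -0.4723, 0.2496]
eef_rot: [0.566, 0.425, -0.565, 0.424]
contact_force: [1.0, 0.4, -0.4]
opening: 0.457
```

Emit:
drive_tool:
  deltas:
    - [[0,0,0],[0,1.4,-3.4],4]
    - [[0,0,0],[0,1.4,-3.4],4]
    - [[0,0,0],[0,1.4,-3.4],4]
    - [[0,0,0],[0,1.4,-3.4],4]
    - [[0,0,0],[0,1.4,-3.4],4]
    - [[0,0,0],[0,1.4,-3.4],4]
    - [[0,0,0],[0,1.4,-3.4],4]
    - [[0,0,0],[0,1.4,-3.4],4]
    - [[0,0,0],[0,1.4,-3.4],4]
    - [[0,0,0],[0,1.4,-3.4],4]
    - [[0,0,0],[0,1.4,-3.4],4]
    - [[0,0,0],[0,1.4,-3.4],4]

```text
clock: 2.2
tool_pos: [0.5774, -0.127, 0.2496]
eef_rot: [-0.565, -0.425, 0.565, -0.425]
contact_force: [-0.1, -0.9, -0.1]
opening: 0.453
```

```bash
python3 -c "
from go import *
plan(-150,0,250);plan(-150,0,33)"
```

```text
t 2.2 stand xy [-155.1    5.9] z 249.6 rot [0.02 0.02 0.02] sg -1 shift now [-0.04  0.59 -0.51] after turn [-0.04  0.59 -0.51] F [-0.06 -0.9  -0.06] op 0.453
t 2.2 stand xy [-155.1    5.9] z 249.6 rot [0.02 0.02 0.02] sg -1 shift now [21.66  0.59 -0.51] after turn [21.66  0.59 -0.51] F [-0.06 -0.9  -0.06] op 0.453
```

Emit:
drive_tool:
  deltas:
    - [[0,0,0],[2,0.3,-0.2],4]
    - [[0,0,0],[2,0.3,-0.2],4]
    - [[0,0,0],[2,0,0],4]
    - [[0,0,0],[2,0,0],4]
    - [[0,0,0],[2,0,0],4]
    - [[0,0,0],[2,0,0],4]
    - [[0,0,0],[2,0,0],4]
    - [[0,0,0],[1,0,0],4]
    - [[0,0,0],[0,0,0],4]

```text
clock: 2.95
tool_pos: [0.5819, -0.1262, 0.0975]
eef_rot: [-0.564, -0.426, 0.566, -0.424]
contact_force: [-0.3, 1.3, -0.7]
opening: 0.451
```

```bash
python3 -c "
from go import *
plan(-150,0,33)
t=snap('top');s=snap('side')
a=cv2.resize(t['color'][130:240,190:310],None,fx=3.3,fy=3.3,interpolation=2);b=cv2.resize(s['color'][130:260,205:335],(a.shape[0]*130//130,a.shape[0]),interpolation=2)
cv2.imwrite('pics/a1.png',np.hstack([a,b])[:,:,::-1])"
```

```text
t 2.95 stand xy [-153.     1.8] z 97.5 rot [0.04 0.05 0.25] sg -1 shift now [ 6.45  0.2  -0.31] after turn [ 6.45  0.18 -0.3 ] F [-0.27  1.27 -0.65] op 0.451
```

View pics/a1.png

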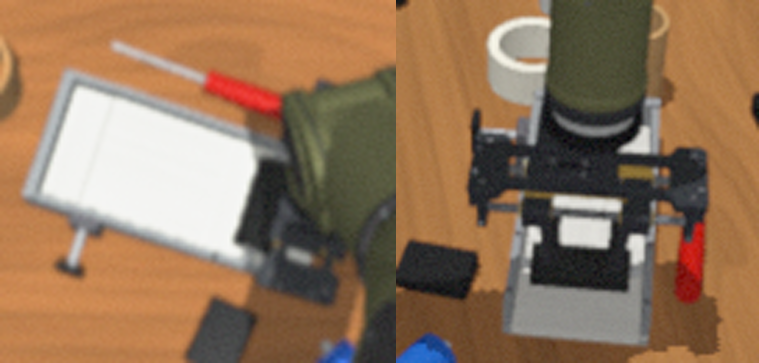

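Emit:
drive_tool:
  deltas:
    - [[0,0,0],[1.2,0.1,0],4]
    - [[0,0,0],[1.2,0.1,0],4]
    - [[0,0,0],[1.2,0,0],4]
    - [[0,0,0],[1.2,0,0],4]
    - [[0,0,0],[0.8,0,0],4]
    - [[0,0,0],[0.5,0,0],4]
    - [[0,0,0],[0,0,0],4]

```text
clock: 3.63
tool_pos: [0.5845, -0.1267, 0.0372]
eef_rot: [-0.565, -0.425, 0.566, -0.424]
contact_force: [0.0, 0.0, 0.1]
opening: 0.457
```

```bash
python3 -c "
from go import *
plan(-150,0,35)
t=snap('top');s=snap('side')
a=cv2.resize(t['color'][130:240,190:310],None,fx=3.3,fy=3.3,interpolation=2);b=cv2.resize(s['color'][130:260,205:335],(a.shape[0]*130//130,a.shape[0]),interpolation=2)
cv2.imwrite('pics/a2.png',np.hstack([a,b])[:,:,::-1])"
```

```text
t 3.63 stand xy [-152.8   -0.9] z 37.2 rot [0.04 0.03 0.13] sg -1 shift now [ 0.22 -0.09 -0.28] after turn [ 0.22 -0.09 -0.28] F [0.04 0.   0.12] op 0.457
```

View pics/a2.png

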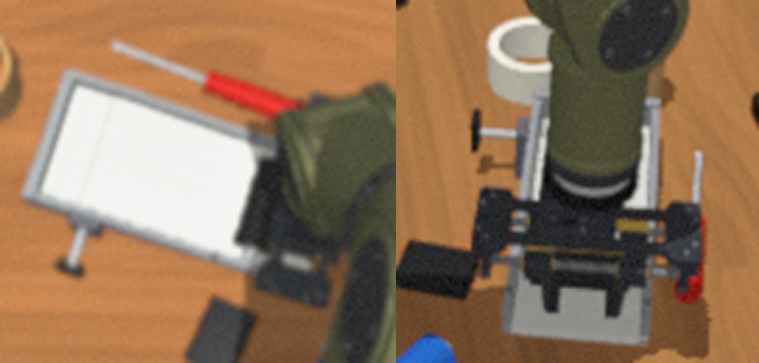

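Emit:
drive_tool:
  deltas:
    - [[0,0,0],[0.2,0,-0.2],4]
    - [[0,0,0],[0.2,0,-0.2],4]
    - [[0,0,0],[0.1,0,-0.2],4]
    - [[0,0,0],[0,0,-0.2],4]
    - [[0,0,0],[0,0,-0.2],4]
    - [[0,0,0],[0,0,-0.2],4]
    - [[0,0,0],[0,0,-0.2],4]
    - [[0,0,0],[0,0,-0.2],4]
    - [[0,0,0],[0,0,-0.2],4]
    - [[0,0,0],[0,0,-0.2],4]
    - [[0,0,0],[0,0,-0.2],4]
    - [[0,0,0],[0,0,-0.2],4]

```text
clock: 4.73
tool_pos: [0.5922, -0.1036, 0.0337]
eef_rot: [0.565, 0.425, -0.565, 0.425]
contact_force: [0.6, -0.6, 0.1]
opening: 0.453
```

```bash
cat >> go.py <<'E'
def look(f,pr=1):
    t=snap('top');s=snap('side')
    a=cv2.resize(t['color'][130:240,190:310],None,fx=3.3,fy=3.3,interpolation=2);b=cv2.resize(s['color'][130:260,205:335],(a.shape[0],a.shape[0]),interpolation=2)
    cv2.imwrite('pics/'+f,np.hstack([a,b])[:,:,::-1])
    # roller's uphill edge: walk down the lane in the top view, on the roller's axis height above the running surface
    for y in(-.035,-.02,.02,.035):
        xs=np.arange(.09,-.16,-.001); zs=np.interp(xs,[-.06,.06,.0601],[.012,.033,.027])+.02
        c,d=np.cos(p[2]),np.sin(p[2]); P=np.c_[p[0]+c*xs-d*y,p[1]+d*xs+c*y,zs]
        uv=proj(t,P).astype(np.float32); g=cv2.remap(t['color'].max(2),uv[:,0].copy(),uv[:,1].copy(),1).ravel()
        i=np.flatnonzero(g<110); print('front edge y',y,'x',(xs[i[0]]*1e3).round(0) if len(i) else None,end='; ')
    print()
E
python3 -c "
from go import *
plan(-130,0,33);look('a3.png')"
```

```text
t 4.73 stand xy [-128.5   -1.8] z 33.7 rot [ 0.03  0.   -0.  ] sg -1 shift now [ 0.07 -0.18  0.15] after turn [ 0.07 -0.18  0.15] F [ 0.57 -0.61  0.14] op 0.453
front edge y -0.035 x -79.0; front edge y -0.02 x -79.0; front edge y 0.02 x -80.0; front edge y 0.035 x -81.0;
```

Emit:
drive_tool:
  deltas:
    - [[0,0,0],[0,-0.05,-0.2],4]
    - [[0,0,0],[0,-0.05,-0.2],4]
    - [[0,0,0],[0,-0.05,-0.2],4]
    - [[0,0,0],[0,0,-0.2],4]
    - [[0,0,0],[0,0,-0.2],4]
    - [[0,0,0],[0,0,-0.2],4]
    - [[0,0,0],[0,0,-0.2],4]
    - [[0,0,0],[0,0,-0.2],4]
    - [[0,0,0],[0,0,-0.2],4]
    - [[0,0,0],[0,0,-0.2],4]
    - [[0,0,0],[0,0,-0.2],4]
    - [[0,0,0],[0,0,-0.2],4]

```text
clock: 5.83
tool_pos: [0.5974, -0.0802, 0.0337]
eef_rot: [-0.565, -0.425, 0.565, -0.425]
contact_force: [0.3, -0.0, 0.7]
opening: 0.452
```

```bash
python3 -c "
from go import *
plan(-104,0,33);look('a4.png')"
```

```text
t 5.83 stand xy [-104.6   -0.3] z 33.7 rot [ 0.03  0.01 -0.  ] sg -1 shift now [ 0.07 -0.03 -0.06] after turn [ 0.07 -0.03 -0.06] F [ 0.32 -0.02  0.7 ] op 0.452
front edge y -0.035 x -53.0; front edge y -0.02 x -55.0; front edge y 0.02 x -57.0; front edge y 0.035 x -57.0;
```

Emit:
drive_tool:
  deltas:
    - [[0,0,0],[0,0,-0.2],4]
    - [[0,0,0],[0,0,-0.2],4]
    - [[0,0,0],[0,0,-0.2],4]
    - [[0,0,0],[0,0,-0.2],4]
    - [[0,0,0],[0,0,-0.2],4]
    - [[0,0,0],[0,0,-0.2],4]
    - [[0,0,0],[0,0,-0.2],4]
    - [[0,0,0],[0,0,-0.2],4]
    - [[0,0,0],[0,0,-0.2],4]
    - [[0,0,0],[0,0,-0.2],4]
    - [[0,0,0],[-0.03,0,-0.2],4]
    - [[0,0,0],[-0.03,0,-0.2],4]

```text
clock: 6.93
tool_pos: [0.602, -0.0643, 0.0349]
eef_rot: [-0.563, -0.422, 0.57, -0.425]
contact_force: [-5.5, -12.4, 10.8]
opening: 0.458
```

Emit:
drive_tool:
  deltas:
    - [[0,0,0],[-0.04,0,-0.2],4]
    - [[0,0,0],[-0.04,0,-0.2],4]
    - [[0,0,0],[-0.04,0,-0.2],4]
    - [[0,0,0],[-0.04,0,-0.2],4]
    - [[0,0,0],[-0.04,0,-0.2],4]
    - [[0,0,0],[-0.04,0,-0.2],4]
    - [[0,0,0],[-0.04,0,-0.2],4]
    - [[0,0,0],[-0.04,0,-0.2],4]
    - [[0,0,0],[-0.04,0,-0.2],4]
    - [[0,0,0],[-0.04,0,-0.2],4]
    - [[0,0,0],[-0.04,0,-0.2],4]
    - [[0,0,0],[-0.04,0,-0.2],4]

```text
clock: 7.93
tool_pos: [0.6076, -0.0476, 0.0406]
eef_rot: [-0.561, -0.419, 0.573, -0.426]
contact_force: [-7.1, -20.3, 18.7]
opening: 0.449
```

```bash
python3 -c "
from go import *
plan(-56,0,38);look('a5.png')"
```

```text
t 7.93 stand xy [-70.5  -1. ] z 40.6 rot [-0.44  1.12  0.1 ] sg -1 shift now [ 0.23 -0.11 -1.45] after turn [ 0.26 -0.1  -1.45] F [ -7.07 -20.32  18.69] op 0.449
front edge y -0.035 x -4.0; front edge y -0.02 x -17.0; front edge y 0.02 x -24.0; front edge y 0.035 x -24.0;
```

View pics/a5.png

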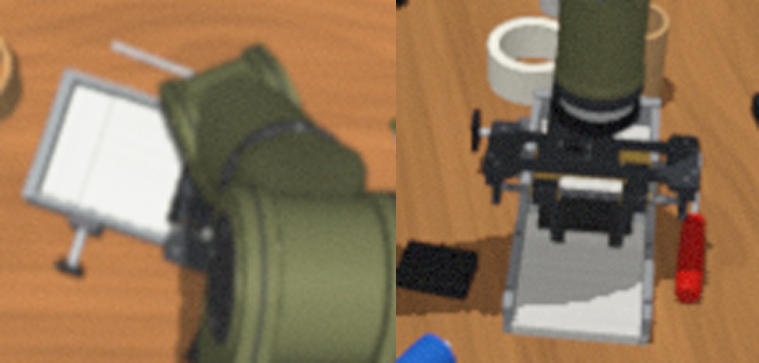

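Emit:
drive_tool:
  deltas:
    - [[0,0,0],[0,0,0.3],4]
    - [[0,0,0],[0,0,0.3],4]
    - [[0,0,0],[0,0,0.3],4]
    - [[0,0,0],[0,0,0.3],4]
    - [[0,0,0],[0,0,0.25],4]
    - [[0,0,0],[0.05,0,0.2],4]
    - [[0,0,0],[0.05,0,0.2],4]
    - [[0,0,0],[0.05,0,0.2],4]
    - [[0,0,0],[0.05,0,0.2],4]
    - [[0,0,0],[0.05,0,0.2],4]
    - [[0,0,0],[0.05,0,0.2],4]
    - [[0,0,0],[0.05,0,0.2],4]

```text
clock: 9.03
tool_pos: [0.6027, -0.0617, 0.0355]
eef_rot: [-0.565, -0.425, 0.565, -0.425]
contact_force: [-0.4, -0.7, 0.1]
opening: 0.456
```

```bash
python3 -c "
from go import *
plan(-100,0,32);look('a6.png')"
```

```text
t 9.03 stand xy [-85.3  -0.2] z 35.5 rot [ 0.03 -0.    0.01] sg -1 shift now [ 0.35 -0.02  1.47] after turn [ 0.35 -0.02  1.47] F [-0.36 -0.67  0.1 ] op 0.456
front edge y -0.035 x -29.0; front edge y -0.02 x -35.0; front edge y 0.02 x -38.0; front edge y 0.035 x -38.0;
```

Emit:
drive_tool:
  deltas:
    - [[0,0,0],[0,0,0.2],4]
    - [[0,0,0],[0,0,0.25],4]
    - [[0,0,0],[0,0,0.3],4]
    - [[0,0,0],[0,0,0.3],4]
    - [[0,0,0],[0,0,0.3],4]
    - [[0,0,0],[0,0,0.3],4]
    - [[0,5,0],[0,0,0.2],4]
    - [[0,5,0],[0,0,0.2],4]
    - [[0,5,0],[0,0,0.1],4]
    - [[0,5,0],[0,0,0],4]
    - [[0,5,0],[0,0,0],4]
    - [[0,0,0],[0,0,0],4]

```text
clock: 10.13
tool_pos: [0.5945, -0.0898, 0.0323]
eef_rot: [0.676, 0.504, -0.433, 0.319]
contact_force: [-0.2, -1.8, -0.7]
opening: 0.452
```

```bash
python3 -c "
from go import *
plan(-104,0,28.5);look('a7.png')"
```

```text
t 10.13 stand xy [-114.6   -0.2] z 32.3 rot [ -0.64 -24.95   0.08] sg -1 shift now [ 0.8  -0.03 -0.8 ] after turn [ 0.38 -0.02 -1.06] F [-0.22 -1.76 -0.71] op 0.452
front edge y -0.035 x -46.0; front edge y -0.02 x -45.0; front edge y 0.02 x -46.0; front edge y 0.035 x -45.0;
```

View pics/a7.png

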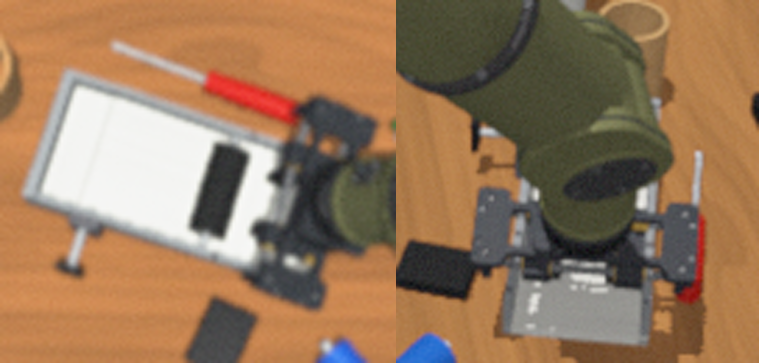

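Emit:
drive_tool:
  deltas:
    - [[0,0,0],[0.2,0,-0.17],4]
    - [[0,0,0],[0.2,0,-0.17],4]
    - [[0,0,0],[0.2,0,-0.17],4]
    - [[0,0,0],[0.1,0,-0.22],4]
    - [[0,0,0],[0.1,0,-0.22],4]
    - [[0,0,0],[0.1,0,-0.22],4]
    - [[0,0,0],[0.1,0,-0.22],4]
    - [[0,0,0],[0.1,0,-0.22],4]
    - [[0,0,0],[0.1,0,-0.22],4]
    - [[0,0,0],[0.1,0,-0.22],4]
    - [[0,0,0],[0.1,0,-0.22],4]
    - [[0,0,0],[0.1,0,-0.22],4]

```text
clock: 11.23
tool_pos: [0.6049, -0.0544, 0.0322]
eef_rot: [0.674, 0.507, -0.43, 0.323]
contact_force: [-0.9, -1.5, 0.6]
opening: 0.454
```

```bash
python3 -c "
from go import *
plan(-86,0,28.5);look('a8.png')"
```

```text
t 11.23 stand xy [-77.7  -0.3] z 32.2 rot [ 1.0e-02 -2.5e+01  0.0e+00] sg -1 shift now [-0.02 -0.03  0.91] after turn [ 0.37 -0.03  0.83] F [-0.86 -1.49  0.58] op 0.454
front edge y -0.035 x -29.0; front edge y -0.02 x -29.0; front edge y 0.02 x -29.0; front edge y 0.035 x -29.0;
```

Emit:
drive_tool:
  deltas:
    - [[0,0,0],[0.16,0,-0.2],4]
    - [[0,0,0],[0.16,0,-0.2],4]
    - [[0,0,0],[0.16,0,-0.2],4]
    - [[0,0,0],[0.16,0,-0.2],4]
    - [[0,0,0],[0.16,0,-0.2],4]
    - [[0,0,0],[0.16,0,-0.2],4]
    - [[0,0,0],[0.1,0,-0.22],4]
    - [[0,0,0],[0.1,0,-0.22],4]
    - [[0,0,0],[0.06,0,-0.24],4]

```text
clock: 12.08
tool_pos: [0.611, -0.0329, 0.029]
eef_rot: [0.674, 0.507, -0.43, 0.323]
contact_force: [-1.4, -2.4, -0.1]
opening: 0.455
```

```bash
python3 -c "
from go import *
plan(-56,0,29);look('a9.png')"
```

```text
t 12.08 stand xy [-55.4  -0.2] z 29.0 rot [ 3.0e-02 -2.5e+01  1.0e-02] sg -1 shift now [-0.02 -0.02  0.06] after turn [ 0.   -0.02  0.06] F [-1.37 -2.37 -0.14] op 0.455
front edge y -0.035 x -10.0; front edge y -0.02 x -10.0; front edge y 0.02 x -10.0; front edge y 0.035 x -9.0;
```

Emit:
drive_tool:
  deltas:
    - [[0,0,0],[0.06,0,-0.24],4]
    - [[0,0,0],[0.06,0,-0.24],4]
    - [[0,0,0],[0.06,0,-0.24],4]
    - [[0,0,0],[0.06,0,-0.24],4]
    - [[0,0,0],[0.06,0,-0.24],4]
    - [[0,0,0],[0.06,0,-0.24],4]
    - [[0,0,0],[0.06,0,-0.24],4]
    - [[0,0,0],[0.06,0,-0.24],4]
    - [[0,0,0],[0.06,0,-0.24],4]
    - [[0,0,0],[0.06,0,-0.24],4]

```text
clock: 13.02
tool_pos: [0.6178, -0.0096, 0.0338]
eef_rot: [0.674, 0.507, -0.43, 0.323]
contact_force: [-0.4, -1.0, 0.3]
opening: 0.455
```

```bash
python3 -c "
from go import *
plan(-32,0,33.6);look('a10.png')"
```

```text
t 13.02 stand xy [-31.1  -0.3] z 33.8 rot [ 2.0e-02 -2.5e+01  0.0e+00] sg -1 shift now [-0.02 -0.03  0.09] after turn [ 0.02 -0.03  0.09] F [-0.45 -1.    0.35] op 0.455
front edge y -0.035 x 15.0; front edge y -0.02 x 15.0; front edge y 0.02 x 15.0; front edge y 0.035 x 15.0;
```

Pushing up the ramp works now: the contact force is about 1 N and the roller stays square. Continuing.

Emit:
drive_tool:
  deltas:
    - [[0,0,0],[0.06,0,-0.24],4]
    - [[0,0,0],[0.06,0,-0.24],4]
    - [[0,0,0],[0.06,0,-0.24],4]
    - [[0,0,0],[0.06,0,-0.24],4]
    - [[0,0,0],[0.06,0,-0.24],4]
    - [[0,0,0],[0.06,0,-0.24],4]
    - [[0,0,0],[0.06,0,-0.24],4]
    - [[0,0,0],[0.06,0,-0.24],4]
    - [[0,0,0],[0.06,0,-0.24],4]
    - [[0,0,0],[0.06,0,-0.24],4]
    - [[0,0,0],[0.06,0,-0.24],4]
    - [[0,0,0],[0.06,0,-0.24],4]

```text
clock: 14.12
tool_pos: [0.626, 0.0184, 0.0395]
eef_rot: [0.674, 0.507, -0.43, 0.323]
contact_force: [-0.5, -1.6, 2.0]
opening: 0.449
```

```bash
python3 -c "
from go import *
plan(-2,0,38.9);look('a11.png')"
```

```text
t 14.12 stand xy [-1.9 -0.2] z 39.5 rot [  0.03 -25.     0.  ] sg -1 shift now [ 0.05 -0.02  0.03] after turn [ 0.06 -0.02  0.01] F [-0.51 -1.64  1.98] op 0.449
front edge y -0.035 x 44.0; front edge y -0.02 x 44.0; front edge y 0.02 x 44.0; front edge y 0.035 x 44.0;
```

Emit:
drive_tool:
  deltas:
    - [[0,0,0],[0.06,0,-0.24],4]
    - [[0,0,0],[0.06,0,-0.24],4]
    - [[0,0,0],[0.06,0,-0.24],4]
    - [[0,0,0],[0.06,0,-0.24],4]
    - [[0,0,0],[0.06,0,-0.24],4]
    - [[0,0,0],[0.06,0,-0.24],4]
    - [[0,0,0],[0.06,0,-0.24],4]
    - [[0,0,0],[0.06,0,-0.24],4]
    - [[0,0,0],[0.06,0,-0.24],4]
    - [[0,0,0],[0.06,0,-0.24],4]
    - [[0,0,0],[0.06,0,-0.24],4]
    - [[0,0,0],[0.06,0,-0.24],4]

```text
clock: 15.22
tool_pos: [0.6341, 0.0464, 0.0451]
eef_rot: [0.674, 0.507, -0.43, 0.323]
contact_force: [-0.2, -1.5, 0.7]
opening: 0.456
```

```bash
python3 -c "
from go import *
plan(36,0,45.6);look('a12.png')"
```

```text
t 15.22 stand xy [27.2 -0.2] z 45.1 rot [ 2.0e-02 -2.5e+01  1.0e-02] sg -1 shift now [ 0.33 -0.02 -0.82] after turn [-0.05 -0.02 -0.88] F [-0.24 -1.48  0.72] op 0.456
front edge y -0.035 x 75.0; front edge y -0.02 x 75.0; front edge y 0.02 x 75.0; front edge y 0.035 x 74.0;
```

Emit:
drive_tool:
  deltas:
    - [[0,0,0],[0.05,0,-0.15],4]
    - [[0,0,0],[0.05,0,-0.15],4]
    - [[0,0,0],[0.05,0,-0.15],4]
    - [[0,0,0],[0.05,0,-0.15],4]
    - [[0,0,0],[0.05,0,-0.15],4]
    - [[0,0,0],[0.05,0,-0.15],4]
    - [[0,0,0],[0,0,0],4]
    - [[0,0,0],[0,0,0],4]
    - [[0,0,0],[0,0,0],4]

```text
clock: 16.07
tool_pos: [0.6366, 0.0552, 0.0461]
eef_rot: [0.674, 0.507, -0.43, 0.323]
contact_force: [-0.2, -0.0, -0.3]
opening: 0.452
```

```bash
python3 -c "
from go import *
plan(36,0,45.6);look('a13.png')"
```

```text
t 16.07 stand xy [36.4 -0.2] z 46.1 rot [  0.03 -25.     0.  ] sg -1 shift now [ 0.03 -0.02  0.06] after turn [ 0.05 -0.02  0.04] F [-0.15 -0.05 -0.28] op 0.452
front edge y -0.035 x 90.0; front edge y -0.02 x 90.0; front edge y 0.02 x 90.0; front edge y 0.035 x 90.0;
```

View pics/a13.png

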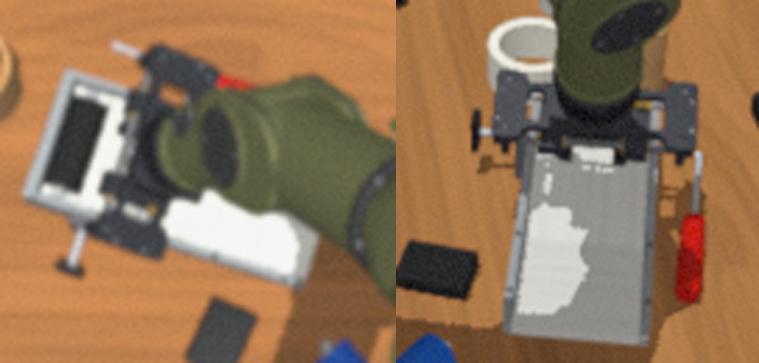

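The fingers are behind the roller and it appears to be in the trough near the stop, at about (75,143). I'll measure its centre.

```bash
cat >> go.py <<'E'
def roller():
    t=snap('top'); xs=np.arange(.105,.03,-.0005); c,d=np.cos(p[2]),np.sin(p[2])
    for y in(-.035,0,.035):
        P=np.c_[p[0]+c*xs-d*y,p[1]+d*xs+c*y,xs*0+.052]; uv=proj(t,P).astype(np.float32)
        g=cv2.remap(t['color'].max(2),uv[:,0].copy(),uv[:,1].copy(),1).ravel(); i=np.flatnonzero(g<90)
        print('roller y',y,'x span',(xs[i[[0,-1]]]*1e3).round(1),g[::8])
E
python3 -c "
from go import *
roller();plan(36,0,45.6)"
```

```text
roller y -0.035 x span [99.5 30.5] [174 110  61  48  49  53  54  52  51  47  82 184 240 245 232 162 122 121
 100]
roller y 0 x span [100.   65.5] [167 105  55  49  53  56  51  57  52  50  91 199 242 244 244 244 229 171
 141]
roller y 0.035 x span [100.   30.5] [167 100  54  50  53  55  55  52  52  51 109 211 245 243 192  98  70  82
  79]
t 16.22 stand xy [36.2 -0.3] z 46.1 rot [ 1.000e-02 -2.499e+01  0.000e+00] sg -1 shift now [ 0.04 -0.03  0.04] after turn [ 0.05 -0.03  0.02] F [-0.11  1.35  0.17] op 0.457
```

Emit:
drive_tool:
  deltas:
    - [[0,0,0],[-1,0,0.2],4]
    - [[0,0,0],[-1.5,0,0],4]
    - [[0,0,0],[-2,0,0],3]
    - [[0,0,0],[-2,0,0],0]
    - [[0,0,0],[-2,0,0],0]
    - [[0,0,0],[-2,0,0],0]
    - [[0,0,0],[-1,0,0],0]
    - [[0,-5,0],[0,0,0],0]
    - [[0,-5,0],[0,0,0],0]
    - [[0,-5,0],[0,0,0],0]
    - [[0,-5,0],[0,0,0],0]
    - [[0,-5,0],[0,0,0],0]

```text
clock: 17.22
tool_pos: [0.6229, 0.0064, 0.1512]
eef_rot: [-0.565, -0.423, 0.566, -0.426]
contact_force: [-0.2, 0.2, 0.0]
opening: 0.008
```

```bash
python3 -c "
from go import *
roller();plan(47,165,150)"
```

```text
roller y -0.035 x span [99.5 30.5] [169 108  57  43  53  52  56  52  49  46  64 116 142 114  94 111 120 104
  88]
roller y 0 x span [99.5 65.5] [164 106  56  48  55  53  53  51  51  48  92 192 241 244 240 209 152 116
  95]
roller y 0.035 x span [100.  66.] [164  99  55  50  55  53  55  52  49  47 106 208 244 245 245 245 244 238
 207]
t 17.27 stand xy [-7.4  0.5] z 151.6 rot [ 0.47  0.11 -0.16] sg -1 shift now [  0.1  -16.41  -5.57] after turn [  0.16 -16.45  -5.44] F [1.38 5.21 0.37] op 0.009
```

Emit:
drive_tool:
  deltas:
    - [[0,0,0],[0,-1.64,-0.55],0]
    - [[0,0,0],[0,-1.64,-0.55],0]
    - [[0,0,0],[0,-1.64,-0.55],0]
    - [[0,0,0],[0,-1.64,-0.55],0]
    - [[0,0,0],[0,-1.64,-0.55],0]
    - [[0,0,0],[0,-1.64,-0.55],0]
    - [[0,0,0],[0,-1.64,-0.55],0]
    - [[0,0,0],[0,-1.64,-0.55],0]
    - [[0,0,0],[0,-1.64,-0.55],0]
    - [[0,0,0],[0,-1.64,-0.55],0]
    - [[0,0,0],[0,0,0],0]
    - [[0,0,0],[0,0,0],0]

```text
clock: 18.27
tool_pos: [0.4802, 0.1052, 0.1499]
eef_rot: [0.565, 0.425, -0.565, 0.425]
contact_force: [0.4, -0.3, -0.3]
opening: 0.006
```

```bash
python3 -c "
from go import *
plan(47,163,47);look('a14.png')"
```

```text
t 18.27 stand xy [ 40.8 163.9] z 149.9 rot [ 0.08 -0.05  0.01] sg -1 shift now [10.29  0.09 -0.61] after turn [10.29  0.09 -0.62] F [ 0.43 -0.27 -0.26] op 0.006
front edge y -0.035 x 90.0; front edge y -0.02 x 90.0; front edge y 0.02 x 90.0; front edge y 0.035 x 90.0;
```

View pics/a14.png

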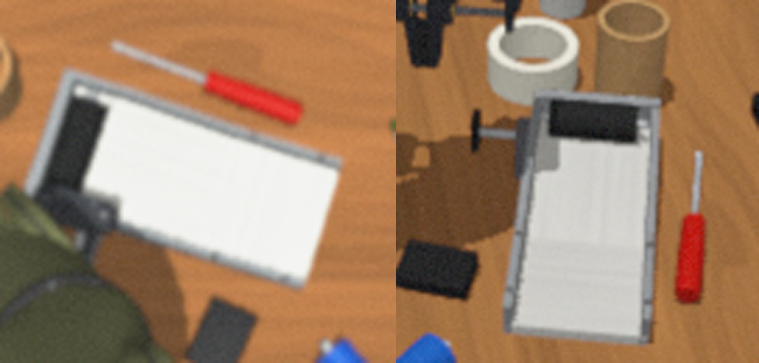

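The roller is in the seat against the stop, at (595,120) in the side half. Next I lower the shut fingers outside the tab.

Emit:
drive_tool:
  deltas:
    - [[0,0,0],[1.3,0,-0.1],0]
    - [[0,0,0],[1.3,0,-0.1],0]
    - [[0,0,0],[1.3,0,-0.1],0]
    - [[0,0,0],[1.3,0,-0.1],0]
    - [[0,0,0],[1.3,0,-0.1],0]
    - [[0,0,0],[1.3,0,0],0]
    - [[0,0,0],[1.3,0,0],0]
    - [[0,0,0],[0.8,0,0],0]
    - [[0,0,0],[0.3,0,0],0]
    - [[0,0,0],[0,0,0],0]
    - [[0,0,0],[0,0,0],0]

```text
clock: 19.28
tool_pos: [0.4823, 0.1098, 0.0477]
eef_rot: [0.566, 0.424, -0.565, 0.425]
contact_force: [-0.1, 0.9, 0.0]
opening: 0.004
```

```bash
python3 -c "
from go import *
plan(47,104,47);look('a15.png')"
```

```text
t 19.28 stand xy [ 45.8 163.2] z 47.7 rot [-0.01 -0.01 -0.03] sg -1 shift now [ 0.08  5.92 -0.12] after turn [ 0.07  5.92 -0.12] F [-0.11  0.93  0.03] op 0.004
front edge y -0.035 x 90.0; front edge y -0.02 x 90.0; front edge y 0.02 x 90.0; front edge y 0.035 x 90.0;
```

View pics/a15.png

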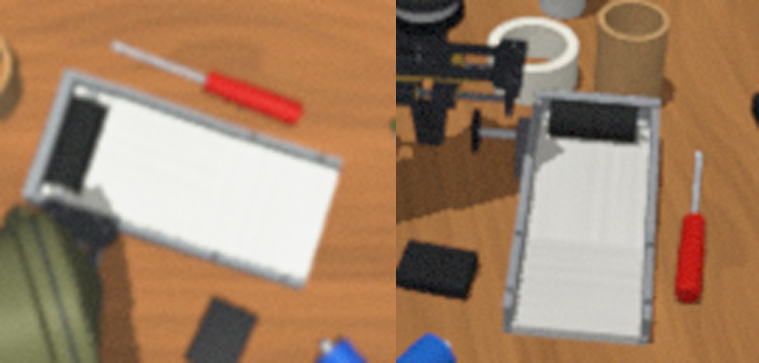

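Emit:
drive_tool:
  deltas:
    - [[0,0,0],[0,0.3,-0.1],0]
    - [[0,0,0],[0,0.3,0],0]
    - [[0,0,0],[0,0.3,0],0]
    - [[0,0,0],[0,0.3,0],0]
    - [[0,0,0],[0,0.3,0],0]
    - [[0,0,0],[0,0.3,0],0]
    - [[0,0,0],[0,0.3,0],0]
    - [[0,0,0],[0,0.3,0],0]
    - [[0,0,0],[0,0.3,0],0]
    - [[0,0,0],[0,0.3,0],0]
    - [[0,0,0],[0,0.3,0],0]
    - [[0,0,0],[0,0.3,0],0]

```text
clock: 20.38
tool_pos: [0.5163, 0.1009, 0.0475]
eef_rot: [-0.565, -0.425, 0.566, -0.425]
contact_force: [-1.9, -0.3, 0.5]
opening: 0.007
```

Emit:
drive_tool:
  deltas:
    - [[0,0,0],[0,0.3,0],0]
    - [[0,0,0],[0,0.3,0],0]
    - [[0,0,0],[0,0.3,0],0]
    - [[0,0,0],[0,0.3,0],0]
    - [[0,0,0],[0,0.3,0],0]
    - [[0,0,0],[0,0.3,0],0]
    - [[0,0,0],[0,0.3,0],0]
    - [[0,0,0],[0,0.3,0],0]

```text
clock: 21.05
tool_pos: [0.5398, 0.0939, 0.0475]
eef_rot: [-0.565, -0.425, 0.566, -0.425]
contact_force: [-2.8, -1.2, 1.3]
opening: 0.003
```

```bash
python3 -c "
from go import *
plan(47,104,47);look('a16.png')"
```

```text
t 21.05 stand xy [ 46.6 103.5] z 47.5 rot [0.01 0.04 0.01] sg -1 shift now [ 0.05 -0.05 -0.04] after turn [ 0.05 -0.05 -0.04] F [-2.77 -1.18  1.31] op 0.003
front edge y -0.035 x 90.0; front edge y -0.02 x 90.0; front edge y 0.02 x 90.0; front edge y 0.035 x 90.0;
```

View pics/a16.png

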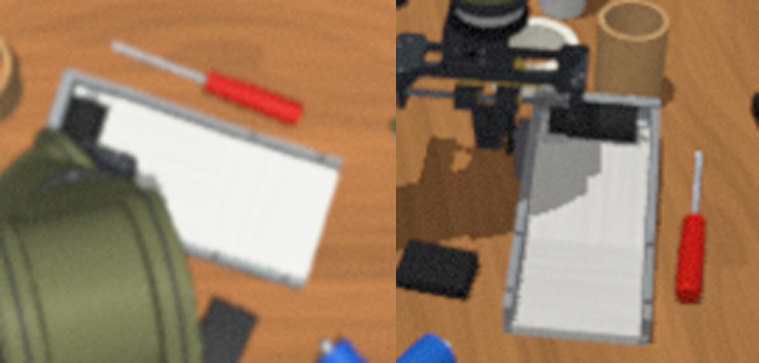

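Emit:
drive_tool:
  deltas:
    - [[0,0,0],[0,0.2,0],0]
    - [[0,0,0],[0,0.2,0],0]
    - [[0,0,0],[0,0.2,0],0]
    - [[0,0,0],[0,0.2,0],0]

```text
clock: 21.48
tool_pos: [0.5403, 0.0937, 0.0473]
eef_rot: [-0.561, -0.428, 0.568, -0.423]
contact_force: [-20.5, 5.3, 15.7]
opening: 0.007
```

```bash
python3 -c "
from go import *
plan(47,104,47)"
```

```text
t 21.48 stand xy [ 46.6 103. ] z 47.3 rot [0.21 0.23 0.67] sg -1 shift now [ 0.03 -0.1  -0.04] after turn [ 0.03 -0.1  -0.04] F [-20.45   5.28  15.66] op 0.007
```

The tab came to a hard stop at y ≈ 86 mm, matching the expected 87. Now I back off, lift clear and check.

Emit:
drive_tool:
  deltas:
    - [[0,0,0],[0,0,0],0]
    - [[0,0,0],[0,0,0],0]
    - [[0,0,0],[0,-0.4,0],0]
    - [[0,0,0],[0,-0.6,0],0]
    - [[0,0,0],[0,-1.5,0],0]
    - [[0,0,0],[0,-2,0],0]
    - [[0,0,0],[-2,-2,0],0]
    - [[0,0,0],[-3,-2,0],0]
    - [[0,0,0],[-3,-2,0],0]
    - [[0,0,0],[-3,-2,0],0]
    - [[0,0,0],[-3,-2,0],0]
    - [[0,0,0],[-3,-2,0],0]

```text
clock: 22.48
tool_pos: [0.3891, 0.139, 0.2192]
eef_rot: [0.566, 0.425, -0.564, 0.425]
contact_force: [1.8, 0.4, 0.7]
opening: 0.007
```

Emit:
drive_tool:
  deltas:
    - [[0,0,0],[0,-2,2],0]
    - [[0,0,0],[0,-2,2],0]
    - [[0,0,0],[0,-1,2],0]
    - [[0,0,0],[0,0,2],0]
    - [[0,0,0],[0,0,2],0]
    - [[0,0,0],[0,0,2],0]
    - [[0,0,0],[0,0,2],0]
    - [[0,0,0],[0,0,0],0]
    - [[0,0,0],[0,0,0],0]

```text
clock: 23.23
tool_pos: [0.3031, 0.0174, 0.2178]
eef_rot: [0.567, 0.424, -0.565, 0.424]
contact_force: [0.3, -0.3, -0.6]
opening: 0.002
```

```bash
python3 -c "
from go import *
plan(47,104,47);roller();look('a17.png')"
```

```text
t 23.23 stand xy [-92.8 309.6] z 217.8 rot [-0.11 -0.1  -0.14] sg -1 shift now [ 17.16  20.49 -14.  ] after turn [ 17.08  20.56 -13.98] F [ 0.27 -0.28 -0.63] op 0.002
roller y -0.035 x span [100.  65.] [163 105  54  48  47  49  50  49  45  47  78 174 232 241 239 240 240 240
 239]
roller y 0 x span [100.  65.] [158  99  52  43  46  51  49  51  50  50  88 186 236 241 240 240 240 240
 240]
roller y 0.035 x span [100.5  65.5] [157  95  53  44  51  52  51  49  45  44 100 198 232 219 203 223 240 242
 242]
front edge y -0.035 x 90.0; front edge y -0.02 x 90.0; front edge y 0.02 x 90.0; front edge y 0.035 x 90.0;
```

```bash
python3 -c "
from go import *
t=snap('top'); ys=np.arange(.06,.14,.002); c,d=np.cos(p[2]),np.sin(p[2])
old=cv2.imread('pics/top0.png')[:,:,::-1]
for nm,im in(('old',old),('now',t['color'])):
  P=np.c_[p[0]+c*.047-d*ys,p[1]+d*.047+c*ys,ys*0+.066]; uv=proj(t,P).astype(np.float32)
  g=cv2.remap(np.ascontiguousarray(im).max(2),uv[:,0].copy(),uv[:,1].copy(),1).ravel(); print(nm,[(int(y*1e3),int(v)) for y,v in zip(ys.round(3),g) if v<110])
D=(np.abs(old.astype(int)-t['color']).max(2)>60).astype(np.uint8); n,_,st,ce=cv2.connectedComponentsWithStats(D)
for a,b in zip(st[1:],ce[1:]):
  if a[4]>15: print(a,b.round())
"
```

```text
old [(118, 86), (120, 83), (122, 94)]
now [(78, 97), (80, 84), (82, 73), (84, 66), (86, 69), (88, 93)]
[203 158  20  31 371] [213. 173.]
[260 176  20  32 371] [270. 192.]
[207 199  11  15  76] [212. 207.]
[ 200  235   75  110 4569] [237. 296.]
[ 277  264  177   94 5279] [362. 307.]
[ 443  309   69   53 2097] [480. 338.]
[263 361  28  23 343] [278. 374.]
[204 370  14  14 165] [211. 377.]
```

```bash
python3 -c "
from plant import r
s=r.get_state();print(s['clock'],s['contact_force'],abs(s['qd']).max());print(r.finish_job())"
```

```text
23.4333 [-0.29411833 -0.6061216  -0.04409779] 0.008727473513139728
the job is handed in; nothing more can be done
None
```

The roller is in its seat against the stop, and the tab is pushed in to its hard stop. I handed the job in at 23.4 s, and no verdict was reported.

**What I did:** I pushed the roller up the ramp with two slightly spread fingertips behind it. The first try, with the fingers vertical, jammed by friction just above the ramp's foot, with about 29 N on the tool. I backed off with the fingers behind the roller and tilted them 25° so the tips led. The roller then went up with only about 1–3 N. It rested at the foot of the ramp, out of contact, while I tilted the tool. After it dropped into the seat I pushed the tab in with the shut fingers. The force rose to about 26 N at the hard stop, and I then withdrew.

**Last checks:**
- **Roller:** in the top view it spans about stand x = 65 to 100 mm at all three points across, so it is square to within about 1 mm. That puts its middle at about 80 mm by a dark-edge threshold, where 75–79 counts as home. The difference is within the 2–3 mm measuring error. I did not measure its height directly, but it can only sit that far uphill if it is down in the trough.
- **Tab:** its outer face is at about y = 87–88 mm, where fully in is 87. It started at about 119–122 mm.
- **Other things on the bench:** comparing the first and last top views, only the roller, the tab and the arm with its shadow had changed. The arm was clear of everything.
- **Missing check:** the last picture could not be viewed because the 12-picture limit was reached. The final checks are therefore from image numbers only.

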